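# Level the counter shelf and hold the spirit level down

### The arm

A 6-joint arm with a two-finger parallel gripper is mounted at the origin on the work surface. World frame = base frame: x ahead of the robot, y to its left, z up, the work surface at z = 0. Lengths are in m, angles in rad, forces in N, time in s.
With the tool pointing down it reaches from about 0.3 to 0.875 m from the base axis. Payload 6.4 kg.
Tool frame: the origin (TCP) lies between the finger pads; the fingertips stand 25 mm ahead of it and the grasp point (between the pads) lies 6 mm ahead of it; z points along the fingers, y is the line along which they close (so a half turn about z gives the same grasp; the last joint's range is limited). The gripper opens to 85 mm and grips with 20 to 120 N. Pads are 22 mm wide; open, the fingers measure 114 mm over their backs; the gripper's body (76 mm by 85 mm) begins 54 mm behind the grasp point. The pads swing forward as they close: fully open they stand 13 mm farther back than shut.
Start: joints at [1.003, 0.181, 1.607, -0, 1.354, -0.206], TCP at [0.204, 0.538, 0.256] pointing down, gripper open.
Joint ranges: [-2.99, 2.99], [-0.89, 2.07], [0.3, 2.58], [-1.14, 4.28], [0, 2.63], [-3.12, 3.12]. Speed limits (rad/s): [2.57, 2.57, 3.01, 3.14, 3.14, 3.14].

### API

Orientations are given as a unit quaternion [w, x, y, z].
In Python, from bench import ctrl gives the robot as it stands.
- The arm moves only by the tool servo_tool, never from a script. Its argument "series" is text: rows parted by semicolons, each of 7 numbers parted by spaces: the gripper command: -1 is fully open, 1 is shut, values between are in proportion, then the shift along the tool's x, y, z in m, then the turn, a rotation vector about the tool's x, y, z in degrees. A call has 1 to 12 rows; each row is the pose to reach, as a shift and turn from the pose commanded when the call began, along the tool's axes at that moment; what a row does not reach only later rows make up. A row lasts 1/12 s, in which the tool goes at most 41.7 mm and 7.16 degrees, less where a joint would pass 70% of its speed; a pose out of reach is approached as far as the arm can. A call with a gripper value outside its range is refused whole. The fingers move at their own pace and stop on an object; the grip force is fixed at half the most. Time passes only in rows, so rows that repeat a pose let the fingers close. It gives the time, the measured TCP pose, the force, the opening and the grip force at its end, in the units of the state.
- ctrl.get_obs(): the state, without advancing time (a new reading comes with each control period).
- ctrl.camera(name): name is "scene" or "top" or "wrist"; returns a dict with "img" (420x560x3 uint8, red, green, blue), "z_map" (420x560 float32, m along the optical axis (not along the pixel's ray), 0 where there is no reading), "fovy" (degrees; the focal length in pixels is half the picture's height over the tangent of half this angle, whatever the lens; pixels are square), "cx", "cy" (the principal point, pixels), "extrinsics" (4x4, takes a point from camera to world coordinates); the wrist camera has in their place "T_tool_cam" (4x4, takes a point from camera to tool coordinates, whose origin is the TCP and whose axes are the flange's). Camera axes: x right, y down, z forward; pixel columns grow to the right and rows downward; lengths in m; the calibration is good to about 2 mm. A picture is of the moment at which its call begins: read the wrist's pose just before it.
- ctrl.hand_in(): hands the job in; it is judged then, once.
The state is a dict: "time_s": time; "q": joint angles; "dq": joint speeds; "joint_efforts": joint torques, N m; "eef_pos": TCP position; "eef_rot": TCP orientation; "wrist_force": force on the tool from outside, world axes, zero at the start; "torque": the same for the moment, N m; "opening": opening from 0.0 (shut) to 1.0 (fully open); "grasp_force": force on a finger pad.
Only numpy, scipy, OpenCV 4.12 (cv2) and the standard library are available. Lean on these libraries where they do the work, as an engineer would, in place of code of your own. Each camera call takes 0.05 s, during which the arm holds its last target. There are 200 camera calls.

### The job

Level the small counter shelf: draw the red-headed locking pin up out of the levelling foot and hang it by its shoulder in the yellow side notch, then turn the foot's orange grip until the bubble of the blue spirit level on the shelf sits between its two black lines. Then let go of the foot and press straight down on top of the spirit level with about 10 N, and finish while still pressing, with the bubble still between the lines and the level still lying along the shelf. Leave the tin on the shelf and the other kitchen things where they are.

Things in the scene. Friction and masses are not known exactly. Their poses are not given: they have to be found in the camera images.
- rack: fixed frame of the counter shelf: aluminium base plate 200 (x) x 420 (y) x 8 on the worktop. Origin on the worktop. x points away from the robot, y along the shelf to the robot's left, at yaw 0. The shelf pivots about a line across its middle (along x at y = 110); the levelling foot is at its right end, its vertical stem at x = 0, y = -100.
- rack_shelf: marble shelf board 170 (x) x 300 (y) x 12, its middle at x = 0, y = 110 in the rack frame, upper face about 85 above the worktop. Origin on its pivot line at its middle, 6 below the upper face; y along the board to the left, z normal to it. Its right end starts too low (tilt 0.014 to 0.026 rad). It stands on rubber mounts: it sinks about 1 mm per 3 N pressed on it.
- shelf_top (a point): centre of the shelf's upper face
- foot (a joint): turn of the levelling foot in rad: 0 at the start, grows clockwise seen from above, stops at -0.2 and 1.7. Clockwise raises the shelf's right end: 0.022 rad of tilt per rad, so 0.6 to 1.2 rad is needed. Stiff (0.25 N m), stays where it is left. Locked (about 0.05 rad play) while the pin is in.
- foot_grip (a point): on the foot's axis, 10 below the top of its grip: an upright orange bar 50 long (x of this point) x 14 wide (y) x 30 high, its top 136 above the worktop, on a black hub of radius 20 whose top is 108 above the worktop. Turns with the foot. At x = +48 a black lug, 28 square, carries the pin; its top is 106 above the worktop.
- pin: locking pin, upright, 70 g. Origin at the centre of the shoulder's underside, z up along the pin. Above it: steel shoulder 24 diameter x 5, then red grip 16 diameter up to z = 40. Below it: steel shank 10 diameter, 38 long. At the start the shoulder rests on the foot's lug and the shank goes through the lug's hole (12 diameter) into the bore below.
- bore_mouth (a point): mouth of the bore in the frame, 12 diameter, 33 deep, 95 above the worktop, 48 behind the foot's axis
- notch_seat (a point): where the pin's origin belongs when parked: on the upper face (106 above the worktop) of the yellow plate, in a slot 15 wide, open towards the frame's -x and at the top. The pin touches the slot's closed end 7 further in (+x); the slot is 26 long. Plate 10 thick, free below. Axes as rack. The shank can be lowered in from above or slid in from -x.
- level: blue spirit level 200 (x) x 28 (y) x 38 high, about 0.3 kg, lying loose along the shelf. Origin at the centre of its underside, x along it (points to the shelf's left end).
- level_top (a point): centre of the level's top face. The green vial (56 x 22, flush with the solid top, may be pressed on) with two black lines lies here; flat black rubber pads lie 46 to 80 either side along x. A press near the middle hardly moves the bubble; at a pad it shifts it by a millimetre or so.
- bubble (a joint): place of the whitish bubble (14 long) along the level's x, in m; 0 is midway between the lines, which stand 9.5 mm either side; stops at +-0.013. It goes to the higher end, about 0.32 mm per 0.001 rad of tilt, and takes about 1 s to settle. Starts at +0.0045 to +0.0085.
- tin: small food tin on the back of the shelf, 44 diameter x 42 high; bystander. Sizes in mm; origin under its centre.
- mug: white mug, 76 diameter x 85 high, on the worktop; bystander. Sizes in mm; origin under its centre.
- bowl: aluminium bowl, 140 diameter x 50 high; bystander. Sizes in mm; origin under its centre.
- bottle: white bottle with blue cap, 60 diameter x 120 high; bystander. Sizes in mm; origin under its centre.
- spice_jar: amber jar with red lid, 50 diameter x 80 high; bystander. Sizes in mm; origin under its centre.
Mind the look-alikes: they are no part of the job. There is more than one size of the level; the job needs the smallest.

How it is judged:
By the outcome, as a careful person would: the job done as asked, in the order asked, and still so for the second after the job is handed in, while the arm keeps its last pose, push and grip.
It also fails if it takes over 64 s, if anything falls off the work surface, if the arm or the gripper's body presses on something with over 40 N, if the wrist force passes 120 N, or if a joint passes its speed limit or range.

## Working session

There is one attempt and no reset: what is moved stays moved. The work goes in short steps, Python scripts to look and compute and a tool call to move; the robot and the scene stay as the last step left them, time stands still between calls to the robot, and variables do not carry over. Pictures are saved under pics/ and viewed, at most 10 in all, crops included, and the job is handed in when it is done.

Besides the shell and the picture viewer there is one more tool, called after "Request:" by a JSON object that holds its "fn" and its "kwargs", one argument or row to a line. servo_tool: Moves the arm, as the interface text tells. Its arguments: {"type":"object","properties":{"series":{"type":"string"}},"required":["series"]}

```bash
mkdir -p pics; ls; cat > h.py <<'E'
import numpy as np, cv2
from bench import ctrl
def save(c,n): cv2.imwrite('pics/'+n,cv2.cvtColor(c['img'],cv2.COLOR_RGB2BGR))
def R(q):
    from scipy.spatial.transform import Rotation as S
    return S.from_quat([q[1],q[2],q[3],q[0]]).as_matrix()
def ext(c,o=None):
    if 'extrinsics' in c: return np.array(c['extrinsics'])
    T=np.eye(4);T[:3,:3]=R(o['eef_rot']);T[:3,3]=o['eef_pos'];return T@np.array(c['T_tool_cam'])
def f(c): return c['img'].shape[0]/2/np.tan(np.radians(c['fovy'])/2)
def pt(c,u,v,z=None,o=None):
    "pixel to world, on plane z or by depth map"
    E=ext(c,o);d=np.array([(u-c['cx'])/f(c),(v-c['cy'])/f(c),1.])
    if z is None: s=c['z_map'][int(round(v)),int(round(u))]
    else: s=(z-E[2,3])/(E[:3,:3]@d)[2]
    return E[:3,:3]@(d*s)+E[:3,3]
def cloud(c,o=None):
    h,w=c['z_map'].shape;u,v=np.meshgrid(np.arange(w),np.arange(h));Z=c['z_map'];E=ext(c,o)
    P=np.stack([(u-c['cx'])/f(c)*Z,(v-c['cy'])/f(c)*Z,Z],-1)
    return P@E[:3,:3].T+E[:3,3]
E
python3 - <<'E'
from h import *
o=ctrl.get_obs();print(o['time_s'],o['eef_rot'],o['wrist_force'])
a=ctrl.camera('top');b=ctrl.camera('scene')
save(a,'top.png');save(b,'scene.png')
import pickle;pickle.dump((a,b),open('ab.pkl','wb'))
w=ctrl.camera('wrist');print(w['T_tool_cam'],w['fovy'],a['extrinsics'])
E
```

```text
pics
0.0 [-3.29468840e-04  1.79909362e-01  9.83682794e-01 -8.21261036e-04] [ 0.35232655 -0.37584063 -0.71447997]
[[-7.35599265e-04 -9.53590092e-01 -3.01106949e-01  7.65273554e-02]
 [ 9.99999720e-01 -6.59647487e-04 -3.53913291e-04 -2.40799163e-05]
 [ 1.38863766e-04 -3.01107125e-01  9.53590311e-01 -1.17292894e-01]
 [ 0.00000000e+00  0.00000000e+00  0.00000000e+00  1.00000000e+00]] 67.25179347485475 [[-0.00344658 -0.99629412  0.08594264  0.27797441]
 [-0.99984338  0.00492519  0.01699849 -0.00531926]
 [-0.01735878 -0.0858706  -0.99615506  1.68535074]
 [ 0.          0.          0.          1.        ]]
```

View pics/top.png

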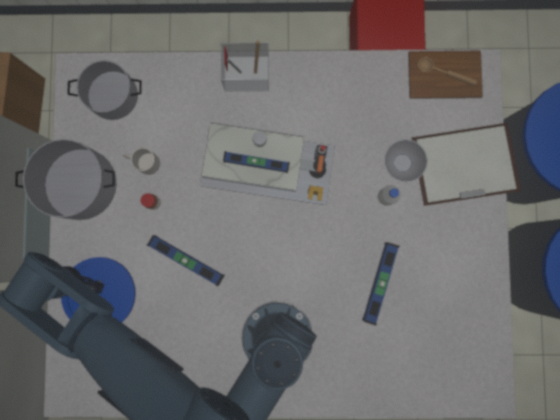

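View pics/scene.png

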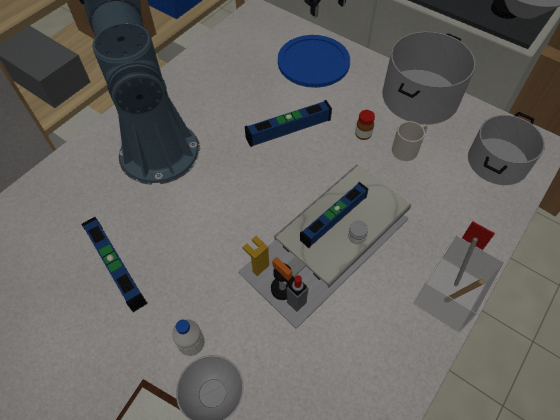

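The top view shows three blue levels: (256,161) on the marble shelf, and (186,260) and (381,284), which are longer and lie on the worktop. The one on the shelf is the shortest and is the one meant. The orange grip is at (319,158), with the red pin behind it at (322,149) and the yellow notch at (315,193). In the scene view, the grip is at (283,268), the pin at (297,282) and the notch at (258,250). Next I'll measure these and make one enlarged crop.

```bash
python3 - <<'E'
from h import *
import pickle
a,b=pickle.load(open('ab.pkl','rb'))
for n,c,box in (('top',a,(195,115,345,210)),('scene',b,(230,160,420,330))):
    hsv=cv2.cvtColor(c['img'],cv2.COLOR_RGB2HSV);P=cloud(c)
    x0,y0,x1,y1=box;m0=np.zeros(hsv.shape[:2],bool);m0[y0:y1,x0:x1]=1
    H,S,V=[hsv[...,i].astype(int) for i in range(3)]
    for k,m in dict(red=((H<5)|(H>174))&(S>140)&(V>60),orange=(H>=6)&(H<=14)&(S>150)&(V>90),yellow=(H>17)&(H<30)&(S>120)&(V>80),blue=(H>100)&(H<125)&(S>120)&(V>50),green=(H>45)&(H<85)&(S>100)).items():
        m=m&m0;v,u=np.nonzero(m)
        if len(u)<3: print(n,k,len(u));continue
        p=P[m];zt=np.percentile(p[:,2],90);q=p[p[:,2]>zt-.006]
        d=q[:,:2]-q[:,:2].mean(0);w,ve=np.linalg.eigh(d.T@d)
        print(n,k,len(u),u.mean().round(1),v.mean().round(1),'z90',zt.round(4),'topmean',q.mean(0).round(4),'axis deg',np.degrees(np.arctan2(ve[1,1],ve[0,1])).round(1))
    # base plate / shelf slabs by height
    for k,l,h in (('shelf',.07,.095),('base',.004,.02)):
        m=m0&(P[...,2]>l)&(P[...,2]<h)
        r=cv2.minAreaRect((P[m][:,:2]*1000).astype(np.float32));print(n,k,m.sum(),r)
A=cv2.resize(a['img'][110:215,190:350],None,fx=5,fy=5)[:,:800]
cv2.imwrite('pics/crop.png',cv2.cvtColor(A,cv2.COLOR_RGB2BGR))
E
```

```text
top red 0
top orange 0
top yellow 76 315.4 191.2 z90 0.1114 topmean [ 0.4601 -0.1183  0.109 ] axis deg 69.7
top blue 0
top green 0
top shelf 4611 ((569.9581909179688, 37.7640380859375), (377.5477600097656, 180.8011932373047), 81.02094268798828)
top base 3093 ((571.146240234375, 24.038711547851562), (494.982421875, 314.50250244140625), 89.6024169921875)
scene red 70 297.7 281.0 z90 0.1482 topmean [ 0.5893 -0.1412  0.1459] axis deg 114.2
scene orange 127 281.9 266.0 z90 0.1379 topmean [ 0.5421 -0.134   0.1357] axis deg 171.4
scene yellow 285 255.3 249.3 z90 0.108 topmean [ 0.4596 -0.1236  0.1143] axis deg 133.4
scene blue 400 334.0 212.3 z90 0.1253 topmean [0.5565 0.0594 0.131 ] axis deg 96.7
scene green 173 333.6 210.7 z90 0.1267 topmean [0.5512 0.0609 0.1243] axis deg 80.4
scene shelf 6925 ((567.3189086914062, 34.83390808105469), (383.6368408203125, 180.42337036132812), 81.24224853515625)
scene base 3792 ((549.1871337890625, 57.99603271484375), (531.6819458007812, 491.8241271972656), 36.479488372802734)
```

View pics/crop.png

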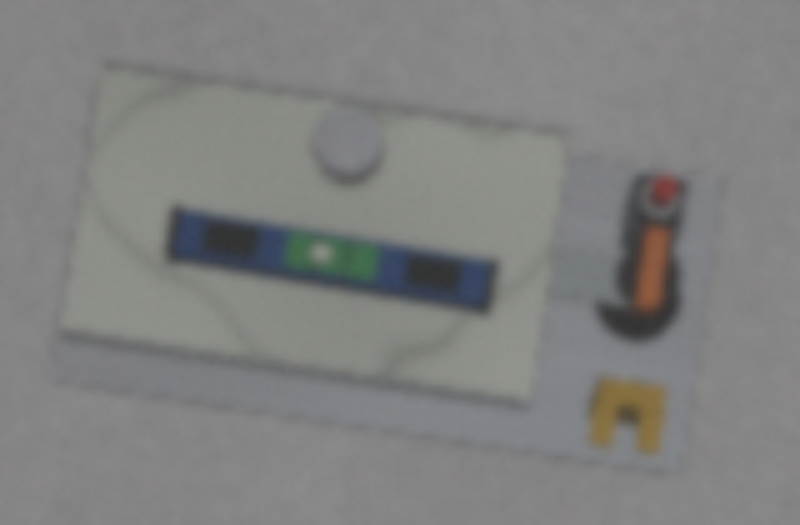

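The crop confirms it. The shelf's small level is at crop (330,258), with its bubble left of the middle. The orange grip is at (652,265), the pin at (663,190) and the notch slot, which opens towards the robot, at (628,425). Grip to pin measures 48 mm at a rack yaw of about -9°, which matches the description. I'm moving to hover over the foot.

Request:
{"fn": "servo_tool", "kwargs": {
  "series": "-0.2 -0.015 -0.013 -0.002 0 0 -1; -0.2 -0.04 -0.035 -0.005 0 0 -2; -0.2 -0.07 -0.06 -0.01 0 0 -3; -0.2 -0.1 -0.088 -0.01 0 0 -4; -0.2 -0.13 -0.115 -0.015 0 0 -5; -0.2 -0.16 -0.141 -0.02 0 0 -6; -0.2 -0.19 -0.167 -0.02 0 0 -7; -0.2 -0.22 -0.194 -0.025 0 0 -8; -0.2 -0.25 -0.22 -0.03 0 0 -9; -0.2 -0.28 -0.247 -0.03 0 0 -10; -0.2 -0.31 -0.273 -0.03 0 0 -11; -0.2 -0.34 -0.3 -0.03 0 0 -11.7"
}}

```text
time_s: 1.15
eef_pos: [0.4157, 0.1351, 0.2865]
eef_rot: [0.0, 0.078, 0.997, 0.0]
wrist_force: [1.0, 0.3, -0.1]
opening: 0.597
grasp_force: 0.0
```

Request:
{"fn": "servo_tool", "kwargs": {
  "series": "-0.2 -0.022 -0.03 0 0 0 0; -0.2 -0.044 -0.06 0 0 0 0; -0.2 -0.067 -0.09 0 0 0 0; -0.2 -0.09 -0.12 0 0 0 0; -0.2 -0.113 -0.15 0 0 0 0; -0.2 -0.135 -0.18 0 0 0 0; -0.2 -0.157 -0.21 0 0 0 0; -0.2 -0.175 -0.234 0 0 0 0; -0.2 -0.183 -0.244 0 0 0 0; -0.2 -0.185 -0.246 0 0 0 0; -0.2 -0.185 -0.246 0 0 0 0"
}}

```text
time_s: 2.07
eef_pos: [0.5592, -0.1351, 0.2857]
eef_rot: [-0.001, 0.079, 0.997, 0.0]
wrist_force: [-0.2, 0.1, -0.8]
opening: 0.602
grasp_force: 0.0
```

```bash
cat > look.py <<'E'
from h import *
import sys
def blobs(c,o):
    hsv=cv2.cvtColor(c['img'],cv2.COLOR_RGB2HSV);H,S,V=[hsv[...,i].astype(int) for i in range(3)]
    return dict(red=((H<5)|(H>174))&(S>130)&(V>50),orange=(H>=6)&(H<=14)&(S>140)&(V>80),yellow=(H>17)&(H<30)&(S>110)&(V>60))
if __name__=='__main__':
    o=ctrl.get_obs();c=ctrl.camera('wrist');save(c,sys.argv[1]);P=cloud(c,o)
    print(o['time_s'],np.round(o['eef_pos'],4))
    for k,m in blobs(c,o).items():
        n,l,st,ce=cv2.connectedComponentsWithStats(m.astype(np.uint8))
        if n<2: print(k,0);continue
        i=1+np.argmax(st[1:,4]);m=l==i;p=P[m];zt=np.percentile(p[:,2],80);s=m&(P[...,2]>zt-.005)&(P[...,2]<zt+.005);q=P[s]
        r=cv2.minAreaRect((q[:,:2]*1000).astype(np.float32))
        print(k,st[i],ce[i].round(0),'ztop',zt.round(4),'mean',q.mean(0).round(4),'rect mm',np.round(r[0],1),np.round(r[1],1),round(r[2],1))
E
python3 look.py w1.png
```

```text
2.0667 [ 0.5592 -0.1351  0.2857]
red [272 220  17  27 375] [280. 233.] ztop 0.146 mean [ 0.5887 -0.1401  0.1454] rect mm [ 589.  -140.1] [13.9 14.2] 54.0
orange [   0  357   58   38 1119] [ 20. 374.] ztop 0.0157 mean [ 0.8013 -0.5792  0.015 ] rect mm [ 792.9 -577.6] [ 47.2 120.6] 31.0
yellow [ 254   51   50   54 2009] [279.  80.] ztop 0.1064 mean [ 0.4574 -0.1197  0.1057] rect mm [ 456.  -119.5] [42.1 42.2] 80.6
```

View pics/w1.png

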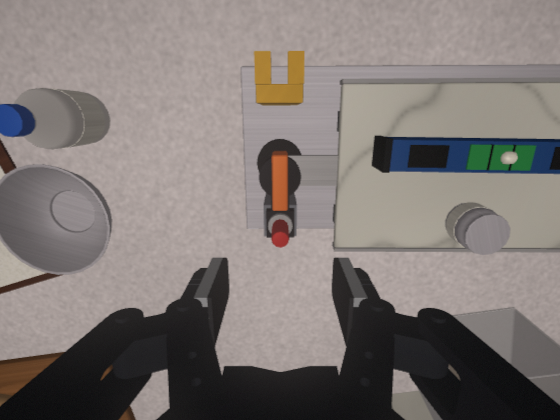

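The wrist view is aligned with the rack. It shows the red pin head at (280,235), the orange bar at (280,180), and the yellow notch with slot columns 271–288, open at the top, closed end at row 84. The small level's bubble, at (510,158), sits off to the left end. Next I'm pinning down the slot and the bar.

```bash
python3 - <<'E'
from h import *
from look import blobs
o=ctrl.get_obs();c=ctrl.camera('wrist');P=cloud(c,o);B=blobs(c,o)
a=np.radians(-9.2);X=np.array([np.cos(a),np.sin(a)]);Y=np.array([-X[1],X[0]])
m=B['orange'].copy();m[:140]=0;m[230:]=0;m[:,:250]=0;m[:,310:]=0
q=P[m&(abs(P[...,2]-.136)<.006)];r=cv2.minAreaRect((q[:,:2]*1000).astype(np.float32));print('bar',len(q),q.mean(0).round(4),r)
m=B['yellow'].copy();m[:40]=0;m[110:]=0;m[:,:240]=0;m[:,320:]=0
s=m&(abs(P[...,2]-.106)<.004);v,u=np.nonzero(s);W=np.array([pt(c,i,j,.106,o)[:2] for i,j in zip(u,v)])
lx,ly=W@X,W@Y
print('plate x',lx.min(),lx.max(),'y',ly.min(),ly.max())
mid=(ly.min()+ly.max())/2;k=abs(ly-mid)<.005;print('slot end x',lx[k].min())
k=lx<lx.min()+.015;yy=np.sort(ly[k]);g=np.diff(yy);i=g.argmax();print('slot y',yy[i],yy[i+1])
for xs in (lx[abs(ly-mid)<.005].min()-.012,):
    for ym in (mid,(yy[i]+yy[i+1])/2): print('seat',xs*X+ym*Y)
print('tool axes',R(o['eef_rot'])[:,:2].round(4).tolist(), o['eef_pos'])
E
```

```text
bar 872 [ 0.5412 -0.1326  0.1356] ((542.1588134765625, -132.9475555419922), (13.125168800354004, 49.02614974975586), 81.2538833618164)
plate x 0.44870871684249186 0.489972918595038 y -0.06612602864147597 -0.024129508240430794
slot end x 0.47496398611873974
slot y -0.052829839135029685 -0.03663527891272324
seat [ 0.44979346 -0.11856649]
seat [ 0.44985665 -0.11817636]
tool axes [[-0.9876, 0.1568], [0.1568, 0.9876], [0.0013, 0.0009]] [ 0.55892625 -0.13413704  0.28582455]
```

Request:
{"fn": "servo_tool", "kwargs": {
  "series": "-0.2 -0.015 -0.001 0.02 0 0 0; -0.2 -0.0305 -0.001 0.05 0 0 0; -0.2 -0.0305 -0.001 0.085 0 0 0; -0.2 -0.0305 -0.001 0.115 0 0 0; -0.2 -0.0305 -0.001 0.135 0 0 0; -0.2 -0.0305 -0.001 0.145 0 0 0; -0.2 -0.0305 -0.001 0.147 0 0 0; -0.2 -0.0305 -0.001 0.147 0 0 0; 1 -0.0305 -0.001 0.147 0 0 0; 1 -0.0305 -0.001 0.147 0 0 0; 1 -0.0305 -0.001 0.147 0 0 0; 1 -0.0305 -0.001 0.147 0 0 0"
}}

```text
time_s: 3.17
eef_pos: [0.5904, -0.1412, 0.1412]
eef_rot: [0.001, 0.079, 0.997, -0.0]
wrist_force: [-0.8, 1.6, 6.3]
opening: 0.167
grasp_force: 58.4
```

Request:
{"fn": "servo_tool", "kwargs": {
  "series": "1 0 0 0 0 0 0; 1 0 0 0 0 0 0; 1 0 0 0 0 0 0; 1 0 0 0 0 0 0"
}}

```text
time_s: 3.5
eef_pos: [0.5904, -0.1413, 0.1412]
eef_rot: [0.001, 0.079, 0.997, -0.0]
wrist_force: [-1.2, 2.0, 6.7]
opening: 0.165
grasp_force: 58.4
```

Request:
{"fn": "servo_tool", "kwargs": {
  "series": "1 0 0 -0.004 0 0 0; 1 0 0 -0.008 0 0 0; 1 0 0 -0.014 0 0 0; 1 0 0 -0.022 0 0 0; 1 0 0 -0.032 0 0 0; 1 0 0 -0.042 0 0 0; 1 0 0 -0.054 0 0 0; 1 0 0 -0.066 0 0 0; 1 0 0 -0.078 0 0 0; 1 0 0 -0.086 0 0 0; 1 0 0 -0.09 0 0 0; 1 0 0 -0.09 0 0 0"
}}

```text
time_s: 4.5
eef_pos: [0.5899, -0.1412, 0.2308]
eef_rot: [0.001, 0.079, 0.997, -0.0]
wrist_force: [0.5, 0.1, -0.2]
opening: 0.162
grasp_force: 58.6
```

```bash
python3 - <<'E'
from h import *
o=ctrl.get_obs();c=ctrl.camera('wrist');b=ctrl.camera('scene')
A=np.hstack([c['img'][150:400,180:380],b['img'][200:325,230:330].repeat(2,0).repeat(2,1)])
cv2.imwrite('pics/lift.png',cv2.cvtColor(A,cv2.COLOR_RGB2BGR))
print(o['eef_pos'],o['wrist_force'],o['opening'],o['grasp_force'],R(o['eef_rot'])[:,:2].tolist())
E
```

```text
[ 0.5899038  -0.14116947  0.23083424] [ 0.4646421   0.12582348 -0.20746141] 0.16150752344595018 58.591302037239075 [[-0.987606646316074, 0.1569370822227633], [0.15693531490043883, 0.9876083526042025], [-0.002102163033033467, -0.0007029152286591386]]
```

View pics/lift.png

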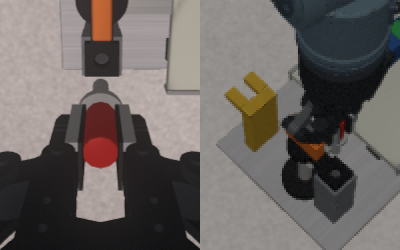

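The pin is out of the lug and upright between the pads (left half, (100,130)). The lug hole is empty at (100,58). I'm moving over to the notch.

Request:
{"fn": "servo_tool", "kwargs": {
  "series": "1 0.012 0 0 0 0 0; 1 0.035 0 0 0 0 0; 1 0.065 0 0 0 0 0; 1 0.095 0 0 0 0 0; 1 0.12 0 0 0 0 0; 1 0.135 0 0 0 0 0; 1 0.141 0 0 0 0 0; 1 0.141 0 0 0 0 0; 1 0.141 0 0.015 0 0 0; 1 0.141 0 0.03 0 0 0; 1 0.141 0 0.04 0 0 0; 1 0.141 0 0.04 0 0 0"
}}

```text
time_s: 5.6
eef_pos: [0.4494, -0.1182, 0.1868]
eef_rot: [-0.002, 0.079, 0.997, 0.001]
wrist_force: [-0.1, -0.3, -1.7]
opening: 0.163
grasp_force: 58.6
```

```bash
python3 - <<'E'
from h import *
o=ctrl.get_obs();c=ctrl.camera('wrist');save(c,'over.png')
cv2.imwrite('pics/over.png',cv2.cvtColor(cv2.resize(c['img'][130:400,180:380],None,fx=2,fy=2),cv2.COLOR_RGB2BGR))
print(o['eef_pos'],o['wrist_force'])
E
```

```text
[ 0.4494203  -0.11821393  0.18684914] [-0.06563224 -0.27568883 -1.7206857 ]
```

View pics/over.png

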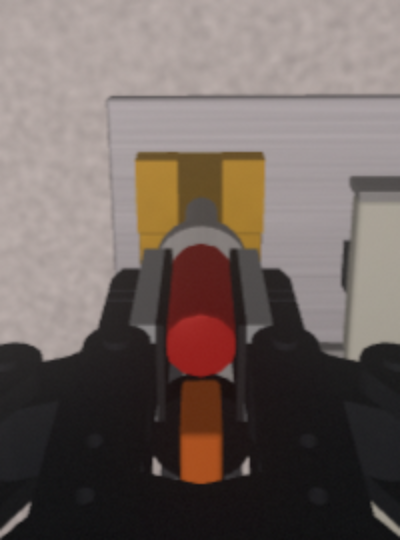

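The shank, at (200,210), is centred over the slot (columns 178–222). I'm lowering the pin.

Request:
{"fn": "servo_tool", "kwargs": {
  "series": "1 0 0 0.008 0 0 0; 1 0 0 0.018 0 0 0; 1 0 0 0.028 0 0 0; 1 0 0 0.036 0 0 0; 1 0 0 0.041 0 0 0; 1 0 0 0.044 0 0 0; 1 0 0 0.0455 0 0 0; 1 0 0 0.0455 0 0 0"
}}

```text
time_s: 6.32
eef_pos: [0.4501, -0.1187, 0.1435]
eef_rot: [-0.0, 0.079, 0.997, 0.0]
wrist_force: [-0.8, -0.6, -0.7]
opening: 0.17
grasp_force: 58.6
```

Request:
{"fn": "servo_tool", "kwargs": {
  "series": "1 0 0 0.001 0 0 0; 1 0 0 0.002 0 0 0; 1 0 0 0.002 0 0 0; 1 0 0 0.002 0 0 0"
}}

```text
time_s: 6.65
eef_pos: [0.4502, -0.1188, 0.142]
eef_rot: [0.0, 0.079, 0.997, -0.0]
wrist_force: [-0.0, -0.1, -1.4]
opening: 0.168
grasp_force: 58.6
```

Less than about 1 mm remains, so I'm lowering 1 mm more, releasing and rising.

Request:
{"fn": "servo_tool", "kwargs": {
  "series": "1 0 0 0.001 0 0 0; 1 0 0 0.001 0 0 0; 0.3 0 0 0.001 0 0 0; -0.2 0 0 0.001 0 0 0; -0.2 0 0 0.001 0 0 0; -0.2 0 0 -0.005 0 0 0; -0.2 0 0 -0.02 0 0 0; -0.2 0 0 -0.045 0 0 0; -0.2 0 0 -0.07 0 0 0; -0.2 0 0 -0.08 0 0 0; -0.2 0 0 -0.08 0 0 0"
}}

```text
time_s: 7.57
eef_pos: [0.4517, -0.1196, 0.2247]
eef_rot: [0.003, 0.079, 0.997, -0.001]
wrist_force: [0.3, 0.6, 1.0]
opening: 0.6
grasp_force: 0.0
```

```bash
python3 look.py rel.png; python3 - <<'E'
import cv2
from h import *
a=cv2.imread('pics/rel.png')
b=ctrl.camera('scene');B=cv2.cvtColor(b['img'][215:315,225:325],cv2.COLOR_RGB2BGR).repeat(4,0).repeat(4,1)
cv2.imwrite('pics/rel2.png',np.hstack([cv2.resize(a[100:420],(400,400)) if 0 else a[20:420,80:480],B]))
E
```

```text
7.5667 [ 0.4517 -0.1196  0.2247]
red [270 203  23  35 619] [281. 220.] ztop 0.1459 mean [ 0.4485 -0.1187  0.1454] rect mm [ 448.9 -118.9] [14.3 14.4] 68.9
orange [ 273  288   19   72 1269] [282. 324.] ztop 0.1361 mean [ 0.5401 -0.1326  0.1356] rect mm [ 542.3 -132.7] [13.  50.9] 80.6
yellow [ 254  188   56   53 1654] [282. 214.] ztop 0.1063 mean [ 0.4552 -0.1192  0.1057] rect mm [ 455.4 -119.4] [42.5 41.9] 81.2
```

View pics/rel2.png

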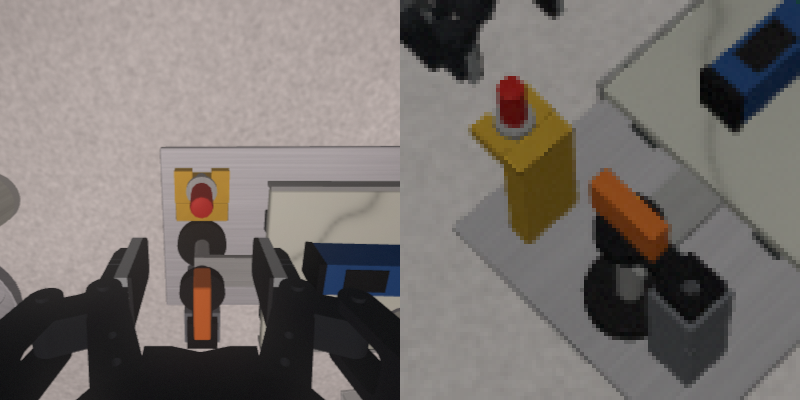

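The pin stands upright in the yellow slot with its shoulder on the plate: head top at z 0.146, position (0.449,-0.119), which is the seat. The foot is free. Now for the orange bar.

Request:
{"fn": "servo_tool", "kwargs": {
  "series": "-0.2 -0.01 0 0 0 0 0; -0.2 -0.03 0 0 0 0 0; -0.2 -0.055 0.001 0 0 0 0; -0.2 -0.08 0.001 0 0 0 0; -0.2 -0.093 0.001 0 0 0 0; -0.2 -0.093 0.001 0.015 0 0 0; -0.2 -0.093 0.001 0.035 0 0 0; -0.2 -0.093 0.001 0.055 0 0 0; -0.2 -0.093 0.001 0.07 0 0 0; -0.2 -0.093 0.001 0.078 0 0 0; -0.2 -0.093 0.001 0.08 0 0 0; -0.2 -0.093 0.001 0.08 0 0 0"
}}

```text
time_s: 8.67
eef_pos: [0.5417, -0.1321, 0.1405]
eef_rot: [-0.001, 0.079, 0.997, 0.0]
wrist_force: [-0.9, 0.1, -0.1]
opening: 0.603
grasp_force: 0.0
```

Request:
{"fn": "servo_tool", "kwargs": {
  "series": "-0.2 0 0 0.001 0 0 0; 1 0 0 0.001 0 0 0; 1 0 0 0.001 0 0 0; 1 0 0 0.001 0 0 0; 1 0 0 0.001 0 0 0; 1 0 0 0.001 0 0 0; 1 0 0 0.001 0 0 0; 1 0 0 0.001 0 0 0"
}}

```text
time_s: 9.33
eef_pos: [0.5426, -0.1328, 0.1418]
eef_rot: [0.001, 0.079, 0.997, -0.0]
wrist_force: [-1.5, 0.2, 5.9]
opening: 0.147
grasp_force: 60.3
```

Request:
{"fn": "servo_tool", "kwargs": {
  "series": "1 0 0 -0.001 0 0 0; 1 0 0 -0.001 0 0 3; 1 0 0 -0.001 0 0 7; 1 0 0 -0.001 0 0 12; 1 0 0 -0.001 0 0 17; 1 0 0 -0.001 0 0 22; 1 0 0 -0.001 0 0 27; 1 0 0 -0.001 0 0 32; 1 0 0 -0.001 0 0 37; 1 0 0 -0.001 0 0 42; 1 0 0 -0.001 0 0 46; 1 0 0 -0.001 0 0 48"
}}

```text
time_s: 10.33
eef_pos: [0.5424, -0.133, 0.1419]
eef_rot: [0.001, 0.479, 0.878, -0.0]
wrist_force: [0.9, -2.2, -0.0]
opening: 0.145
grasp_force: 59.6
```

Request:
{"fn": "servo_tool", "kwargs": {
  "series": "1 0 0 0 0 0 3; 1 0 0 0 0 0 5; 1 0 0 0 0 0 5; 1 0 0 0 0 0 5; 1 0 0 0 0 0 5; 1 0 0 0 0 0 5; 1 0 0 0 0 0 5; 1 0 0 0 0 0 5; 1 0 0 0 0 0 5; 1 0 0 0 0 0 5; 1 0 0 0 0 0 5; 1 0 0 0 0 0 5"
}}

```text
time_s: 11.33
eef_pos: [0.5424, -0.1329, 0.1419]
eef_rot: [0.001, 0.515, 0.857, -0.0]
wrist_force: [1.2, -4.8, -1.9]
opening: 0.149
grasp_force: 59.5
```

```bash
cat > bub.py <<'E'
from h import *
import sys
a=np.radians(-9.2)
def meas(c,o=None):
    hsv=cv2.cvtColor(c['img'],cv2.COLOR_RGB2HSV);H,S,V=[hsv[...,i].astype(int) for i in range(3)]
    g=((H>45)&(H<85)&(S>100)&(V>40)).astype(np.uint8)
    n,l,st,ce=cv2.connectedComponentsWithStats(cv2.morphologyEx(g,cv2.MORPH_CLOSE,np.ones((7,7))))
    for i in range(1,n):
        if st[i,4]<60: continue
        p=pt(c,*ce[i],.13,o)
        if np.hypot(p[0]-.562,p[1]-.061)>.05: continue
        hull=np.zeros_like(g);cv2.fillConvexPoly(hull,cv2.convexHull(np.argwhere(l==i)[:,::-1].astype(np.int32)),1)
        hull=hull>0
        w=hull&(S<90)&(V>110)
        def uv(m):
            v,u=np.nonzero(m);return np.array([pt(c,x,y,.123,o)[:2] for x,y in zip(u,v)])
        Yd=np.array([-np.sin(a),np.cos(a)]);L=uv(hull)@Yd;mid=(L.min()+L.max())/2
        B=uv(w);print('vial',ce[i].round(1),uv(hull).mean(0).round(4),'len',(L.max()-L.min()).round(4),'bubble mm',((B@Yd).mean()-mid)*1000 if len(B) else None,'n',len(B),'Bxy',B.mean(0).round(4) if len(B) else 0)
if __name__=='__main__':
    o=ctrl.get_obs();print(o['time_s'],np.round(o['eef_pos'],4),np.round(o['wrist_force'],1),np.degrees(np.arctan2(*R(o['eef_rot'])[[1,0],0])).round(1))
    for n in sys.argv[1:]:
        c=ctrl.camera(n);save(c,n+'_b.png');print(n);meas(c,o if n=='wrist' else None)
E
python3 bub.py scene wrist
```

```text
11.3333 [ 0.5424 -0.1329  0.1419] [ 1.2 -4.8 -1.9] 118.0
scene
vial [334.9 209.3] [0.551  0.0643] len 0.0572 bubble mm 0.2546220561368828 n 19 Bxy [0.5506 0.0649]
wrist
```

```bash
python3 - <<'E'
from bub import *
import pickle
a_,b=pickle.load(open('ab.pkl','rb'))
meas(b);meas(a_)
E
python3 bub.py scene
```

```text
vial [334.6 209.7] [0.5507 0.0627] len 0.0572 bubble mm 7.689565779691293 n 17 Bxy [0.552  0.0709]
11.4333 [ 0.5424 -0.1329  0.1419] [ 1.2 -4.5 -1.6] 118.0
scene
vial [334.9 209.3] [0.5509 0.0642] len 0.0572 bubble mm 0.3776489361687063 n 20 Bxy [0.5503 0.0651]
```

The scene camera puts the bubble at about +0.3 mm (it was +7.7 mm). I'm releasing the foot, rising, and moving over the level.

Request:
{"fn": "servo_tool", "kwargs": {
  "series": "0.4 0 0 0 0 0 0; -0.2 0 0 0 0 0 0; -0.2 0 0 0 0 0 0; -0.2 0 0 0 0 0 0; -0.2 0 0 -0.005 0 0 0; -0.2 0 0 -0.02 0 0 0; -0.2 0 0 -0.045 0 0 0; -0.2 0 0 -0.075 0 0 0; -0.2 0 0 -0.105 0 0 0; -0.2 0 0 -0.13 0 0 0; 1 0 0 -0.138 0 0 0; 1 0 0 -0.138 0 0 0"
}}

```text
time_s: 12.48
eef_pos: [0.5434, -0.1328, 0.283]
eef_rot: [0.003, 0.515, 0.857, 0.0]
wrist_force: [0.4, 0.2, -0.7]
opening: 0.326
grasp_force: 0.0
```

Request:
{"fn": "servo_tool", "kwargs": {
  "series": "1 0.01 0.005 0 0 0 -3; 1 0.03 0.018 0 0 0 -8; 1 0.055 0.032 0 0 0 -14; 1 0.08 0.047 0 0 0 -20; 1 0.105 0.062 0 0 0 -26; 1 0.13 0.076 0 0 0 -32; 1 0.15 0.088 0 0 0 -38; 1 0.163 0.096 0 0 0 -44; 1 0.17 0.1 0 0 0 -49; 1 0.17 0.1 0 0 0 -52; 1 0.17 0.1 0 0 0 -53; 1 0.17 0.1 0 0 0 -53"
}}

```text
time_s: 13.48
eef_pos: [0.5499, 0.0649, 0.278]
eef_rot: [-0.001, 0.079, 0.997, -0.0]
wrist_force: [-0.4, -0.2, -0.9]
opening: -0.001
grasp_force: 0.0
```

```bash
python3 bub.py scene wrist
```

```text
13.4833 [0.5499 0.0649 0.278 ] [-0.4 -0.2 -0.9] 171.0
scene
vial [334.9 209.3] [0.5509 0.0642] len 0.0572 bubble mm 0.3277078852011728 n 18 Bxy [0.5509 0.0649]
wrist
vial [279.7 203.4] [0.5523 0.064 ] len 0.0561 bubble mm -0.26517597463096565 n 175 Bxy [0.5527 0.0638]
```

View pics/wrist_b.png

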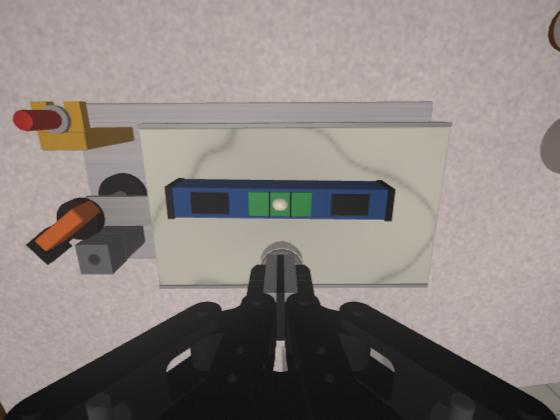

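The bubble at (280,204) is midway between the lines (269 and 291), and the level lies along the shelf. The tin at (281,255) stays clear of the closed fingertips. I'm descending onto the vial's centre at (0.552,0.064).

Request:
{"fn": "servo_tool", "kwargs": {
  "series": "1 -0.002 0 0.01 0 0 0; 1 -0.002 0 0.03 0 0 0; 1 -0.002 0 0.055 0 0 0; 1 -0.002 0 0.08 0 0 0; 1 -0.002 0 0.1 0 0 0; 1 -0.002 0 0.112 0 0 0; 1 -0.002 0 0.118 0 0 0; 1 -0.002 0 0.12 0 0 0; 1 -0.002 0 0.12 0 0 0; 1 -0.002 0 0.12 0 0 0"
}}

```text
time_s: 14.42
eef_pos: [0.5536, 0.0642, 0.1609]
eef_rot: [0.001, 0.079, 0.997, -0.0]
wrist_force: [-0.4, -0.2, 0.7]
opening: 0.002
grasp_force: 0.0
```

Request:
{"fn": "servo_tool", "kwargs": {
  "series": "1 0 0 0.002 0 0 0; 1 0 0 0.004 0 0 0; 1 0 0 0.006 0 0 0; 1 0 0 0.008 0 0 0; 1 0 0 0.008 0 0 0; 1 0 0 0.008 0 0 0"
}}

```text
time_s: 14.92
eef_pos: [0.5526, 0.0644, 0.1516]
eef_rot: [-0.0, 0.079, 0.997, -0.0]
wrist_force: [-0.4, -0.7, 0.7]
opening: -0.002
grasp_force: 0.0
```

Request:
{"fn": "servo_tool", "kwargs": {
  "series": "1 0 0 0.001 0 0 0; 1 0 0 0.002 0 0 0; 1 0 0 0.003 0 0 0; 1 0 0 0.004 0 0 0; 1 0 0 0.004 0 0 0; 1 0 0 0.004 0 0 0; 1 0 0 0.004 0 0 0"
}}

```text
time_s: 15.5
eef_pos: [0.5527, 0.0644, 0.1478]
eef_rot: [-0.0, 0.079, 0.997, -0.0]
wrist_force: [-0.4, 0.2, 0.3]
opening: -0.0
grasp_force: 0.0
```

Request:
{"fn": "servo_tool", "kwargs": {
  "series": "1 0 0 0.0005 0 0 0; 1 0 0 0.001 0 0 0; 1 0 0 0.0015 0 0 0; 1 0 0 0.002 0 0 0; 1 0 0 0.002 0 0 0; 1 0 0 0.002 0 0 0; 1 0 0 0.002 0 0 0"
}}

```text
time_s: 16.08
eef_pos: [0.5528, 0.0644, 0.146]
eef_rot: [0.0, 0.079, 0.997, -0.0]
wrist_force: [-1.7, -0.3, 4.9]
opening: 0.001
grasp_force: 2.5
```

Request:
{"fn": "servo_tool", "kwargs": {
  "series": "1 0 0 0.0005 0 0 0; 1 0 0 0.001 0 0 0; 1 0 0 0.0015 0 0 0; 1 0 0 0.0018 0 0 0; 1 0 0 0.0018 0 0 0; 1 0 0 0.0018 0 0 0; 1 0 0 0.0018 0 0 0; 1 0 0 0.0018 0 0 0"
}}

```text
time_s: 16.75
eef_pos: [0.5528, 0.0643, 0.1447]
eef_rot: [0.0, 0.079, 0.997, -0.0]
wrist_force: [-3.6, 0.7, 8.9]
opening: 0.002
grasp_force: 4.4
```

Request:
{"fn": "servo_tool", "kwargs": {
  "series": "1 0 0 0 0 0 0; 1 0 0 0 0 0 0; 1 0 0 0 0 0 0; 1 0 0 0 0 0 0; 1 0 0 0 0 0 0; 1 0 0 0 0 0 0; 1 0 0 0 0 0 0; 1 0 0 0 0 0 0; 1 0 0 0 0 0 0; 1 0 0 0 0 0 0; 1 0 0 0 0 0 0; 1 0 0 0 0 0 0"
}}

```text
time_s: 17.75
eef_pos: [0.5528, 0.0644, 0.1447]
eef_rot: [0.0, 0.079, 0.997, -0.0]
wrist_force: [-4.4, -0.7, 8.9]
opening: -0.0
grasp_force: 4.4
```

```bash
python3 bub.py scene wrist; python3 - <<'E'
import cv2,numpy as np
a=cv2.imread('pics/wrist_b.png')[150:400,60:500];b=cv2.resize(cv2.imread('pics/scene_b.png')[150:300,230:430],(360,250),interpolation=cv2.INTER_CUBIC)
cv2.imwrite('pics/press.png',np.hstack([a,b]))
E
```

```text
17.75 [0.5528 0.0644 0.1447] [-4.4 -0.7  8.9] 171.0
scene
vial [329.8 214.5] [0.5492 0.0457] len 0.0236 bubble mm None n 0 Bxy 0
wrist
vial [277.7 267.2] [0.5511 0.0637] len 0.0557 bubble mm -0.7805323689584476 n 10 Bxy [0.5452 0.064 ]
```

View pics/press.png

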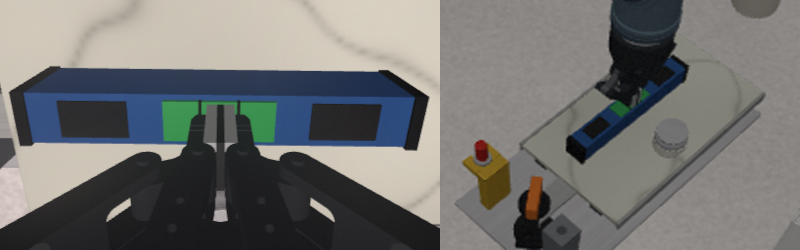

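The level stays parallel to the shelf and the press is on the vial's middle, but there is a 4 N side force in x. I'll relieve that and trim the press.

Request:
{"fn": "servo_tool", "kwargs": {
  "series": "1 0.0005 0 0.0003 0 0 0; 1 0.001 0 0.0005 0 0 0; 1 0.001 0 0.0005 0 0 0; 1 0.001 0 0.0005 0 0 0; 1 0.001 0 0.0005 0 0 0; 1 0.001 0 0.0005 0 0 0"
}}

```text
time_s: 18.35
eef_pos: [0.5527, 0.0644, 0.1447]
eef_rot: [0.001, 0.079, 0.997, -0.0]
wrist_force: [-2.1, -0.0, 8.1]
opening: -0.001
grasp_force: 4.5
```

Request:
{"fn": "servo_tool", "kwargs": {
  "series": "1 0.0004 0 0.0004 0 0 0; 1 0.0008 0 0.0008 0 0 0; 1 0.0008 0 0.001 0 0 0; 1 0.0008 0 0.001 0 0 0; 1 0.0008 0 0.001 0 0 0; 1 0.0008 0 0.001 0 0 0; 1 0.0008 0 0.001 0 0 0; 1 0.0008 0 0.001 0 0 0; 1 0.0008 0 0.001 0 0 0; 1 0.0008 0 0.001 0 0 0; 1 0.0008 0 0.001 0 0 0; 1 0.0008 0 0.001 0 0 0"
}}

```text
time_s: 19.35
eef_pos: [0.5525, 0.0644, 0.1442]
eef_rot: [0.002, 0.079, 0.997, -0.0]
wrist_force: [-0.5, -0.4, 9.6]
opening: 0.004
grasp_force: 5.1
```

```bash
python3 bub.py wrist
```

```text
19.35 [0.5525 0.0644 0.1442] [-0.5 -0.4  9.6] 171.0
wrist
vial [277.7 267.2] [0.5507 0.0637] len 0.0556 bubble mm -0.1881807298949878 n 9 Bxy [0.5446 0.0647]
```

```bash
python3 -c "
from bench import ctrl
print(ctrl.hand_in())"
```

```text
the job is handed in; nothing more can be done
None
```

I parked the pin in the yellow notch, turned the foot about 0.93 rad, and handed in while pressing straight down on the level's middle with about 9.6 N; just before the press the bubble was within about 0.3 mm of centre, but the fingers hid it during the press itself.

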